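# Turn a shelf board over the planing stop

## Robot

A 6-joint arm with a two-finger parallel gripper is mounted at the origin on the work surface. World frame = base frame: x ahead of the robot, y to its left, z up, the work surface at z = 0. Lengths are in mm, angles in rad, forces in N, time in s.
With the tool pointing down it reaches from about 350 to 875 mm from the base axis. Payload 4.2 kg.
Tool frame: the origin (TCP) lies at the very end of the fingers, on their centre line; the grasp point (between the pads) lies 19 mm behind it (arm.tcp_to_grasp is the x of the grasp point in the tool frame, in mm); x points along the fingers, z is the direction in which the jaws open and shut, and the axes are right-handed (so a half turn about x gives the same grasp; the last joint's range is limited). The gripper opens to 85 mm and grips with 20 to 120 N. Pads are 22 mm wide; open, the fingers measure 114 mm over their backs; the gripper's body (76 mm by 85 mm) begins 54 mm behind the grasp point. The pads swing forward as they close: fully open they stand 13 mm farther back than shut.
Start: joints at [-0.866, 0.385, 0.008, 0, -1.194, -0.259], TCP at [269.499, -563.888, 231.312] pointing down, gripper open.
Joint ranges: [-3.14, 3.14], [-1.21, 2.06], [-1.07, 1.41], [-3.16, 2.05], [-2.99, -0.16], [-3.1, 3.1]. Speed limits (rad/s): [2.79, 2.79, 3.14, 3.14, 3.14, 3.14].

## Interface

Orientations are given as a unit quaternion [x, y, z, w].
In Python, from bench import status, get_image, job, arm gives the robot as it stands.
- The arm moves only by the tool apply_moves, never from a script. Its argument "targets" is text: rows parted by semicolons, each of 5 numbers parted by spaces: the shift along the tool's x, y, z in mm, then the turn about the tool's x in degrees, then the gripper's target within -1 to 1 (shut at 1, half-way at 0, fully open at -1). In form: dx dy dz spin hand; .... A call has 1 to 10 rows; each row is the pose to reach, as a shift and turn from the pose commanded when the call began, along the tool's axes at that moment; what a row does not reach only later rows make up. A row lasts 1/12 s, in which the tool goes at most 41.7 mm and 7.16 degrees, less where a joint would pass 70% of its speed; a pose out of reach is approached as far as the arm can. A call with a gripper value outside its range is refused whole. The fingers move at their own pace and stop on an object; the grip force is fixed at half the most. Time passes only in rows, so rows that repeat a pose let the fingers close. It gives the time, the measured TCP pose, the force and the opening at its end, in the units of the state.
- status.read_state(): the state, without advancing time (a new reading comes with each control period).
- get_image(name): name is "scene" or "top"; returns a dict with "img" (420x560x3 uint8, red, green, blue), "mtx" (3x3 intrinsics, pixels), "world_from_camera" (4x4, takes a point from camera to world coordinates). Camera axes: x right, y down, z forward; pixel columns grow to the right and rows downward; lengths in mm; the calibration is good to about 2 mm. A picture is of the moment at which its call begins. There is no depth.
- job.job_done(): hands the job in, once; it reports no verdict.
The state is a dict: "clock": time; "joints": joint angles; "joint_vel": joint speeds; "joint_efforts": joint torques, N m; "position": TCP position; "ee_rot": TCP orientation; "contact_force": force on the tool from outside, world axes, zero at the start; "wrist_torque": the same for the moment, N m; "gripper_width": finger opening in mm.
Only numpy, scipy, OpenCV 4.12 (cv2) and the standard library are available. Lean on these libraries where they do the work, as an engineer would, in place of code of your own. Each camera call takes 0.05 s, during which the arm holds its last target.

## Task

Without picking it up, turn the small shelf board over with the fingertips: push it along the bench until its long edge meets the planing stop, tip it up on that edge and push it on over the stop, so that it comes down on the non-slip mat behind with its two housings (grooves) facing up. Then push it off the stop until it lies flat on the mat, wholly on it, and leave the tools and brackets around it where they are.

Things in the scene. Friction and masses are not known exactly. Their poses are not given: they have to be found in the camera images.
- shelf: pale wooden board, 80 (x) by 140 (y) by 10 mm (z), 0.06 to 0.13 kg, loose; long edges half-round (radius 5 mm), ends square. Origin: centre of the grooved face (two grooves 52 x 12 x 4 mm deep along x, at y = -40, +40 mm), which is underneath at the start. z points to the plain face: up at the start, down once turned over. Starts flat on the bench, 15 to 55 mm short of the stop, up to 0.25 rad askew, +x to the stop
- shelf_lead (a point): middle of the board's long edge that faces the stop at the start (x = +40 mm, half-way through the thickness)
- shelf_trail (a point): middle of the board's other long edge, the one on the robot's side at the start (x = -40 mm, half-way through the thickness). Pressed against the stop with about 10 N, it rides up by friction with fingertips that move up; once raised, tips that stay just below its middle carry it on in an arc about the leading edge
- stop: planing stop: reddish-brown hardwood batten fixed to the bench, 320 mm long (its y), 12 mm wide (its x), 12 mm high. Origin at the centre of its underside, on the bench; +x points across it, away from the robot (turned up to 0.3 rad from the world's x), so the face on the robot's side is at x = -6 mm. A board tipped over it comes to rest leaning on it, at some 14 degrees: its leading edge back on the robot side at about x = -28 mm, 26 mm up, until pushed off
- mat: grey non-slip mat fixed to the bench right behind the stop and parallel to it, 150 mm (its x, away from the stop) by 320 mm (its y) by 3 mm thick; origin at the centre of its underside. Its near edge touches the far face of the stop
- bracket_a: small wooden L bracket with a brace, lying on its side at the left end of the mat, 75 x 60 x 18 mm; origin under its middle. Leave alone
- bracket_b: the same bracket at the right end of the mat. Leave alone
- block_plane: steel block plane, 160 mm long, 52 mm wide, 60 mm high, left of the board; origin under its middle. Leave alone
- mallet: wooden joiner's mallet lying down, 325 mm long, head 120 mm wide and 75 mm high, right of the board; origin under its middle. Leave alone
- screw_jar: jar of screws, 74 mm across, 102 mm high, to one side of the mat; origin under its middle. Leave alone
- glue: yellow glue bottle, 62 mm across, 183 mm high, to one side of the mat; origin under its middle. Leave alone
- tape: tape measure, 72 x 34 x 62 mm, to one side of the mat; origin under its middle. Leave alone
There are look-alikes about, which are no part of the job. Leave any pink, purple or yellow look-alike of the shelf alone.

How it is judged (in metres and radians):
On the way, in this order (a step that is already met when the one before it is completed fails the run):
1. the board lies flat with its leading long edge against the stop (x of shelf_lead in the frame of stop between -0.013 and 0 m and angle between shelf's own z axis and vertical below 0.12 rad).
2. the board is tipped up steeply, standing on that edge at the stop (angle between shelf's own z axis and vertical between 1 and 2.2 rad and x of shelf_lead in the frame of stop between -0.04 and 0.012 m and height (world z) of shelf_lead below 0.03 m).
At the end, for the whole second after the job is handed in: the board lies at rest and flat (within 3.5 degrees) on the mat behind the stop, grooved face up, wholly on the mat (its middle within 40 mm of the mat's middle across and 94 mm along), no part resting on the stop (angle between shelf's own z axis and vertical above 3.08 rad and height (world z) of shelf between 0.01 and 0.0165 m and x of shelf in the frame of mat between -0.04 and 0.04 m and y of shelf in the frame of mat between -0.094 and 0.094 m and linear speed of shelf below 0.01 m/s); the robot touches nothing.
It fails at once if the board is lifted: both its long edges more than 35 mm above the bench (height (world z) of each of shelf_lead, shelf_trail above 0.035 m).
It fails at once if a tool or bracket is disturbed (moved more than 20 mm) (distance of any of bracket_a, bracket_b, block_plane, mallet, screw_jar, glue, tape from where it was at the start of the episode above 0.02 m).
It also fails if it takes over 54 s, if anything falls off the work surface, if the arm or the gripper's body presses on something with over 40 N, if the wrist force passes 120 N, or if a joint passes its speed limit or range.

## Working session

There is one attempt and no reset: what is moved stays moved. The work goes in short steps, Python scripts to look and compute and a tool call to move; the robot and the scene stay as the last step left them, time stands still between calls to the robot, and variables do not carry over. Pictures are saved under pics/ and viewed, and the job is handed in when it is done.

Besides the shell and the picture viewer there is one more tool, called by a JSON object that holds its "api" and its "payload". apply_moves: Moves the arm, as the interface text tells. Its arguments: {"type":"object","properties":{"targets":{"type":"string"}},"required":["targets"]}

```bash
mkdir -p pics; ls; python3 - <<'E'
from bench import status,get_image,arm
import cv2
print(status.read_state())
print([a for a in dir(arm) if a[0]!='_'])
for n in("scene","top"):
    d=get_image(n);cv2.imwrite(f"pics/{n}0.png",d["img"][:,:,::-1]);print(d["mtx"],d["world_from_camera"])
E
```

```text
pics
{'clock': 0.0, 'joints': array([-8.66418759e-01,  3.85592182e-01,  6.59856441e-03, -4.86808802e-04,
       -1.19401193e+00, -2.58582121e-01]), 'joint_vel': array([ 0.00082154,  0.00041586, -0.00059037, -0.0010355 , -0.00068767,
        0.00031638]), 'joint_efforts': array([-2.98830837e-04, -3.92291164e+01,  1.88402063e+01,  4.18618083e+00,
       -4.52528868e-03,  6.57568080e-06]), 'position': array([ 269.22882225, -563.37907973,  230.19123061]), 'ee_rot': array([-0.59742713,  0.37676929,  0.59882194,  0.37754206]), 'contact_force': array([0.11233288, 0.05913596, 0.47774335]), 'wrist_torque': array([-0.00303242,  0.01315011, -0.01002516]), 'gripper_width': 85.47567292787848}
['IKError', 'tcp_to_grasp']
[[455.55718609   0.         279.79488528]
 [  0.         455.55718609 212.25100093]
 [  0.           0.           1.        ]] [[-9.95693488e-02  7.96019193e-01 -5.97025450e-01  1.26239667e+03]
 [ 9.94940528e-01  8.77219185e-02 -4.89715298e-02  3.93229251e+01]
 [ 1.33899403e-02 -5.98880880e-01 -8.00726171e-01  1.06782622e+03]
 [ 0.00000000e+00  0.00000000e+00  0.00000000e+00  1.00000000e+00]]
[[464.07328605   0.         283.17386021]
 [  0.         464.07328605 214.92383512]
 [  0.           0.           1.        ]] [[-3.62054593e-03 -9.93732914e-01  1.11721921e-01  3.47838309e+02]
 [-9.99961553e-01  2.70549147e-03 -8.34098448e-03 -4.66539190e+01]
 [ 7.98644810e-03 -1.11747825e-01 -9.93704504e-01  1.58249077e+03]
 [ 0.00000000e+00  0.00000000e+00  0.00000000e+00  1.00000000e+00]]
```

View pics/scene0.png

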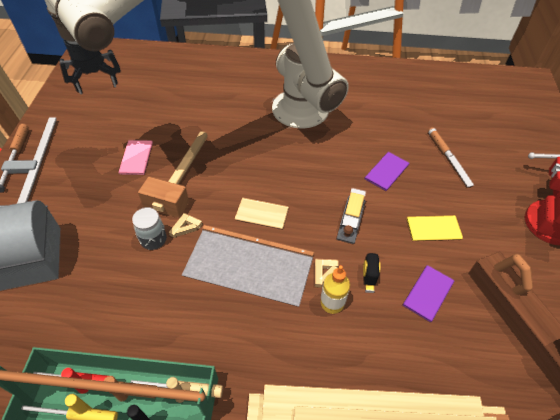

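View pics/top0.png

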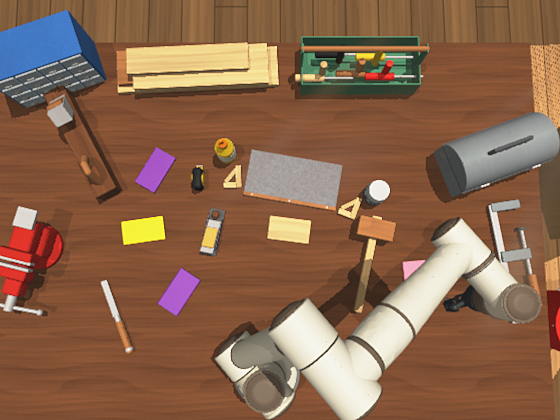

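Candidates for the shelf are the pale board (top 289,230; scene 262,213), the yellow board (143,230), purple boards (155,169 and 179,291), the pink board (413,270) and the pale planks (200,65). By its description, pale and next to the stop, the shelf is the one at (289,230). Next I'll measure it and check a close crop.

```bash
cat > h.py <<'E'
import numpy as np,cv2
from bench import status,get_image
def ray(d,uv,z):
    uv=np.atleast_2d(uv).astype(float);M=d["world_from_camera"];K=d["mtx"]
    r=np.c_[(uv[:,0]-K[0,2])/K[0,0],(uv[:,1]-K[1,2])/K[1,1],np.ones(len(uv))]@M[:3,:3].T
    o=M[:3,3]; o=o*1000 if abs(o).max()<10 else o
    return o+r*((z-o[2])/r[:,2])[:,None]
def proj(d,P):
    M=d["world_from_camera"];c=(np.atleast_2d(P)-M[:3,3])@M[:3,:3];return np.c_[d["mtx"][0,0]*c[:,0]/c[:,2]+d["mtx"][0,2],d["mtx"][1,1]*c[:,1]/c[:,2]+d["mtx"][1,2]]
def comp(mask,seed):
    n,l=cv2.connectedComponents(mask.astype(np.uint8));k=l[seed[1],seed[0]]
    m=(l==k).astype(np.uint8);return m if k else None
def rect(d,m,z):
    c=max(cv2.findContours(m,0,1)[0],key=cv2.contourArea)[:,0,:]
    w=ray(d,c,z)[:,:2].astype(np.float32);(cx,cy),(a,b),t=cv2.minAreaRect(w)
    if a>b:a,b,t=b,a,t-90
    # long axis b direction = t+90; short dir t
    t=(t+90)%180-90
    return np.round([cx,cy,a,b,t],1),np.deg2rad(t)
def crop(d,x0,y0,x1,y1,s,fn):
    cv2.imwrite(fn,cv2.resize(d["img"][y0:y1,x0:x1,::-1],None,fx=s,fy=s,interpolation=2))
E
python3 - <<'E'
from h import *
for n in("scene","top"):
    d=get_image(n);I=d["img"];hsv=cv2.cvtColor(I,cv2.COLOR_RGB2HSV);H,S,V=cv2.split(hsv)
    ps=dict(scene=(262,213),top=(289,230))[n];pm=dict(scene=(250,268),top=(292,178))[n]
    print(n,hsv[ps[1],ps[0]],hsv[pm[1],pm[0]])
    b=comp((V>150)&(S>40)&(S<150)&(H<30),ps);print("board",rect(d,b,10),b.sum())
    m=comp((S<70)&(V>70),pm);print("mat",rect(d,m,3),m.sum())
    if n=="top": crop(d,180,130,420,310,3,"pics/crop0.png")
    else: crop(d,150,170,400,330,3,"pics/crop0s.png")
E
```

```text
scene [ 26  70 255] [  0   9 191]
board (array([478.5, -78.5,  84.6, 144.3,  -7.5]), np.float64(-0.1302508146999769)) 1166
mat (array([655.9, -93.1, 152. , 321.6, -10.2]), np.float64(-0.17820635644903376)) 5947
top [ 24  92 246] [  9  20 170]
board (array([476. , -78.4,  81.6, 143.7,  -7.3]), np.float64(-0.12784345023259977)) 1013
mat (array([655.9, -94.5, 148.7, 321.6, -10.2]), np.float64(-0.17856681530257598)) 3921
```

View pics/crop0.png

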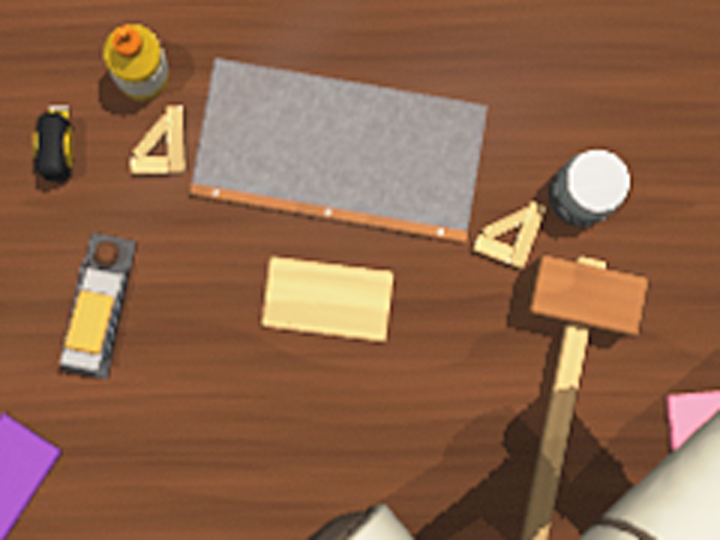

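View pics/crop0s.png

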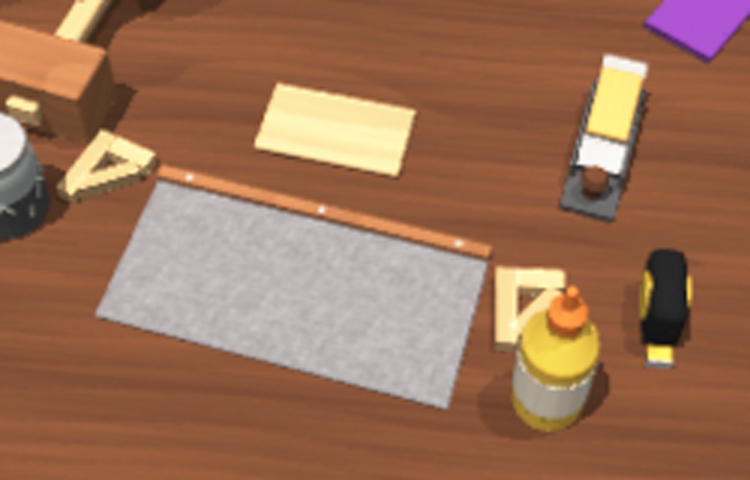

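The pictures show the pale board between the stop and the robot at crop (328,300). The stop is the red-brown strip from (192,192) to (468,238), with the mat behind it, and both views agree with the given sizes. Next I'll work out the approach.

```bash
cat >> h.py <<'E'
from scipy.spatial.transform import Rotation as R
TH=-0.178; N=np.array([np.cos(TH),np.sin(TH),0]);T=np.array([-np.sin(TH),np.cos(TH),0])
MAT=np.array([655.9,-94,0]);STOP=MAT-81*N
def tool(): 
    s=status.read_state();return s,np.array(s["position"]),R.from_quat(s["ee_rot"]).as_matrix()
def st(p): p=np.asarray(p)-STOP;return np.round([p@N,p@T,p[2]],1)
def plan(xs,ys,z):
    s,p,A=tool();W=STOP+xs*N+ys*T+[0,0,z]
    zt=A[:,2];sp=np.degrees(np.arctan2(np.cross(T,zt)[2],T@zt)) # angle of tool z rel T (ccw world)
    sp=(sp+90)%180-90
    print("W",W.round(1),"shift tool",np.round(A.T@(W-p),1),"tool z off T ccw deg",sp.round(2),"x.z",A[2,0].round(4))
    print("now stop frame",st(p),"F(n,t,z)",np.round([s['contact_force']@N,s['contact_force']@T,s['contact_force'][2]],1),"w",round(s['gripper_width'],1),"t",round(s['clock'],2),"j",np.round(s['joints'],2),"A",A.round(2).tolist())
E
python3 -c "
from h import *
print(STOP);plan(-165,-16,120)"
```

```text
[576.1798175  -79.65801613   0.        ]
W [411.  -66.2 120. ] shift tool [ 111.1 -342.2  387.6] tool z off T ccw deg 35.74 x.z -1.0
now stop frame [-216.3 -530.6  230.6] F(n,t,z) [ 0.6  0.4 -0.1] w 85.4 t 0.2 j [-0.87  0.39  0.01 -0.   -1.19 -0.26] A [[-0.0, -0.9, -0.43], [0.0, -0.43, 0.9], [-1.0, 0.0, 0.0]]
```

{"api": "apply_moves", "payload": {"targets": "0 -24 27 3 -1; 0 -50 57 6 -1; 0 -76 86 10 -1; 0 -102 116 14 -1; 0 -128 145 18 -1; 0 -154 174 22 -1; 0 -180 204 26 -1; 0 -206 233 30 -1; 0 -232 263 33 -1; 0 -258 292 35.7 -1"}}

```text
clock: 1.03
position: [376.2, -187.3, 231.5]
ee_rot: [-0.453, 0.543, 0.453, 0.543]
contact_force: [1.3, 0.1, -0.1]
gripper_width: 85.3
```

```bash
python3 -c "
from h import *
plan(-165,-16,60)"
```

```text
W [411.  -66.2  60. ] shift tool [171.5 -12.4 125.4] tool z off T ccw deg -0.12 x.z -1.0
now stop frame [-177.7 -141.4  231.5] F(n,t,z) [ 1.3  0.4 -0.1] w 85.3 t 1.03 j [-0.07  0.03 -0.46 -0.   -1.09 -1.68] A [[0.0, -0.98, 0.18], [0.0, 0.18, 0.98], [-1.0, -0.0, 0.0]]
```

{"api": "apply_moves", "payload": {"targets": "0 -4 30 0 -1; 0 -8 60 0 -1; 20 -12 90 0 -1; 50 -12 120 0 -1; 85 -12 125 0 -1; 120 -12 125 0 -1; 150 -12 125 0 -1; 171 -12 125 0 -1; 171 -12 125 0 -1; 171 -12 125 0 -1"}}

```text
clock: 1.87
position: [409.9, -68.4, 59.9]
ee_rot: [-0.454, 0.543, 0.454, 0.541]
contact_force: [0.7, 0.6, 0.0]
gripper_width: 85.5
```

```bash
python3 -c "
from h import *
plan(-165,-16,0)
d=get_image('scene');crop(d,160,100,400,280,3,'pics/s1.png')"
```

```text
W [411.  -66.2   0. ] shift tool [59.9 -0.8  2.5] tool z off T ccw deg 0.06 x.z -1.0
now stop frame [-165.7  -18.4   59.9] F(n,t,z) [0.6 0.8 0. ] w 85.5 t 1.87 j [ 0.23  0.26 -0.71  0.   -0.6  -1.98] A [[-0.0, -0.98, 0.18], [-0.0, 0.18, 0.98], [-1.0, 0.0, -0.0]]
```

View pics/s1.png

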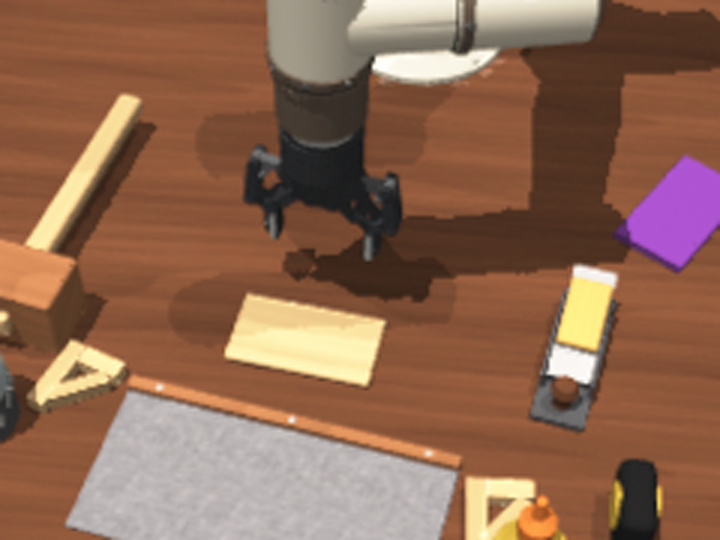

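The fingers are lined up behind the board, at crop (272,230) and (370,255), about in line with its trailing edge. Now I'll lower and feel for the bench.

{"api": "apply_moves", "payload": {"targets": "20 0 2 0 -1; 40 0 2 0 -1; 55 0 2 0 -1; 60 0 2 0 -1; 64 0 2 0 -1; 66 0 2 0 -1; 67 0 2 0 -1; 67 0 2 0 -1"}}

```text
clock: 2.58
position: [411.3, -66.2, -6.0]
ee_rot: [-0.454, 0.542, 0.453, 0.543]
contact_force: [-0.3, 0.4, -0.3]
gripper_width: 84.9
```

{"api": "apply_moves", "payload": {"targets": "2 0 0 0 -1; 3 0 0 0 -1; 4 0 0 0 -1; 5 0 0 0 -1; 5 0 0 0 -1"}}

```text
clock: 3.0
position: [410.5, -66.3, -11.8]
ee_rot: [-0.454, 0.542, 0.454, 0.542]
contact_force: [-0.9, 0.7, 0.4]
gripper_width: 85.5
```

{"api": "apply_moves", "payload": {"targets": "-1 -6 0 0 -1; -1 -12 0 0 -1; -1 -18 0 0 -1; -1 -24 0 0 -1; -1 -30 0 0 -1; -1 -36 0 0 -1; -1 -42 0 0 -1; -1 -48 0 0 -1; -1 -54 0 0 -1; -1 -57 0 0 -1"}}

```text
clock: 3.83
position: [468.1, -76.4, -10.7]
ee_rot: [-0.454, 0.542, 0.454, 0.543]
contact_force: [0.6, -0.6, -0.5]
gripper_width: 85.6
```

```bash
python3 -c "
from h import *
plan(-97,-16,-12)
d=get_image('scene');crop(d,160,100,400,280,3,'pics/s2.png')
d=get_image('top');crop(d,200,140,380,275,4,'pics/t2.png')"
```

```text
W [477.9 -78.2 -12. ] shift tool [  1.3 -10.   -0.1] tool z off T ccw deg 0.04 x.z -1.0
now stop frame [-107.   -15.9  -10.7] F(n,t,z) [ 0.7 -0.5 -0.5] w 85.6 t 3.83 j [ 0.18  0.47 -0.63  0.   -0.46 -1.93] A [[0.0, -0.98, 0.18], [0.0, 0.18, 0.98], [-1.0, -0.0, 0.0]]
```

View pics/s2.png

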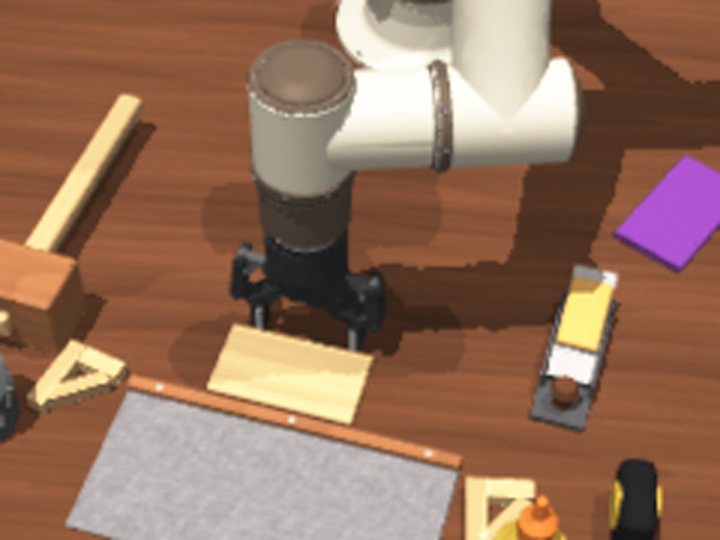

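View pics/t2.png

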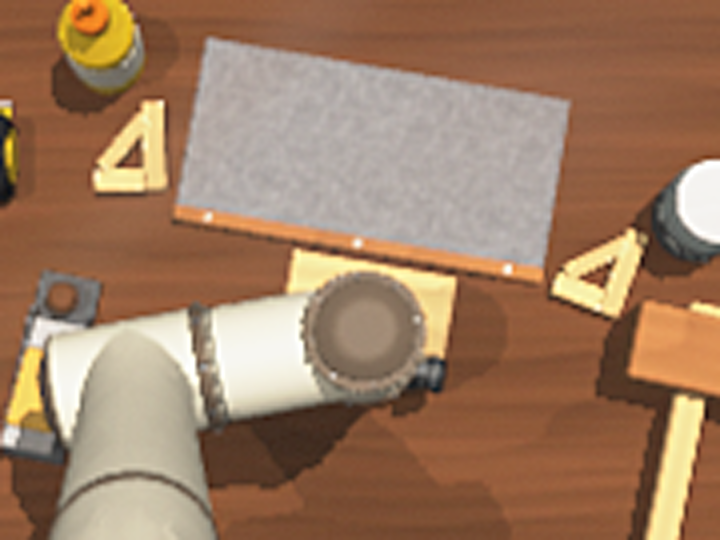

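The board is aligned parallel to the stop, with a small gap at about (370,262) in the top crop. I'll press in gently and watch the force.

{"api": "apply_moves", "payload": {"targets": "0 -3 0 0 -1; 0 -6 0 0 -1; 0 -8 0 0 -1; 0 -9 0 0 -1; 0 -9 0 0 -1"}}

```text
clock: 4.35
position: [475.9, -77.9, -10.7]
ee_rot: [-0.454, 0.542, 0.454, 0.542]
contact_force: [-0.3, -0.3, -0.0]
gripper_width: 85.3
```

{"api": "apply_moves", "payload": {"targets": "0 -1 0 0 -1; 0 -2 0 0 -1; 0 -3 0 0 -1; 0 -3 0 0 -1"}}

```text
clock: 4.68
position: [476.3, -78.4, -10.9]
ee_rot: [-0.453, 0.544, 0.455, 0.541]
contact_force: [-5.0, 2.8, 3.8]
gripper_width: 85.5
```

The board is against the stop with light force. I'll raise the press to about 10 N and start the lift.

{"api": "apply_moves", "payload": {"targets": "0 -2 0 0 -1; 0 -2 0 0 -1; -2 -2 0 0 -1; -4.5 -2.2 0 0 -1; -7 -2.5 0 0 -1; -9.5 -2.8 0 0 -1; -12 -3.1 0 0 -1; -12 -3.1 0 0 -1"}}

```text
clock: 5.35
position: [477.1, -79.0, 0.5]
ee_rot: [-0.452, 0.545, 0.455, 0.54]
contact_force: [-6.7, 4.0, 1.0]
gripper_width: 85.7
```

```bash
python3 -c "
from h import *
plan(-97,-16,0)
d=get_image('scene');crop(d,180,150,340,270,5,'pics/s3.png')"
```

```text
W [477.9 -78.2   0. ] shift tool [ 0.5 -0.6  0.9] tool z off T ccw deg -0.02 x.z -1.0
now stop frame [-97.6 -16.9   0.5] F(n,t,z) [-7.3  2.8  1. ] w 85.7 t 5.35 j [ 0.17  0.46 -0.59 -0.   -0.52 -1.92] A [[-0.01, -0.98, 0.18], [-0.0, 0.18, 0.98], [-1.0, 0.01, -0.0]]
```

View pics/s3.png

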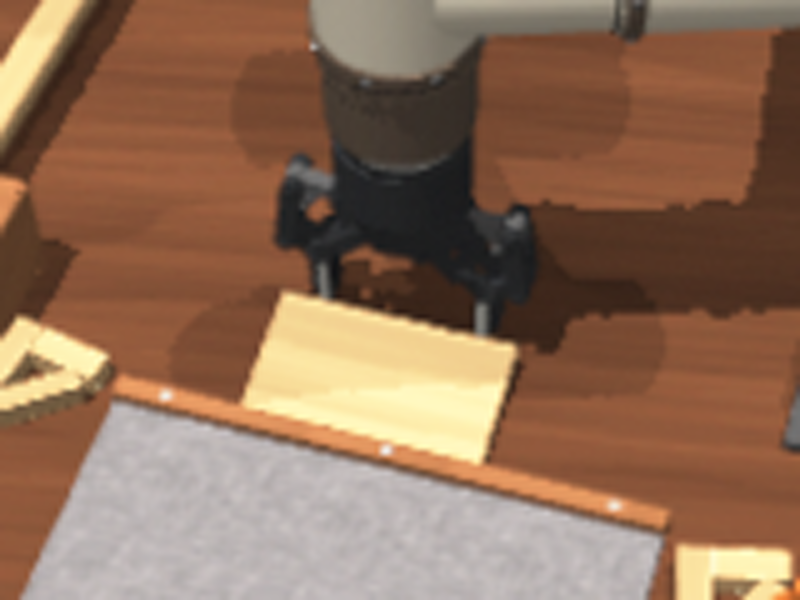

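```bash
python3 -c "
from h import *
d=get_image('scene')
for P in [(236.6,208.4),(283.4,219)]:
  for z in (10,15,20,25): print(P,z,st(ray(d,P,z)[0]))"
```

```text
(236.6, 208.4) 10 [-88.2 -89.3  10. ]
(236.6, 208.4) 15 [-84.7 -87.7  15. ]
(236.6, 208.4) 20 [-81.2 -86.2  20. ]
(236.6, 208.4) 25 [-77.7 -84.6  25. ]
(283.4, 219) 10 [-90.2  51.8  10. ]
(283.4, 219) 15 [-86.7  52.7  15. ]
(283.4, 219) 20 [-83.1  53.6  20. ]
(283.4, 219) 25 [-79.6  54.5  25. ]
```

The trailing edge measures about 10 mm up, so friction is carrying it. I'll continue along the arc.

{"api": "apply_moves", "payload": {"targets": "-3.7 -1.2 0 0 -1; -7.4 -2 0 0 -1; -10.5 -3 0 0 -1; -13.6 -4 0 0 -1; -16.5 -5.2 0 0 -1; -19.5 -6.5 0 0 -1; -22.2 -8 0 0 -1; -25 -9.4 0 0 -1; -25 -9.4 0 0 -1"}}

```text
clock: 6.2
position: [484.7, -80.7, 25.4]
ee_rot: [-0.451, 0.546, 0.456, 0.539]
contact_force: [-9.9, 5.5, 4.7]
gripper_width: 85.3
```

```bash
python3 -c "
from h import *
plan(-97,-16,0)
d=get_image('scene');crop(d,180,150,340,270,5,'pics/s4.png')"
```

```text
W [477.9 -78.2   0. ] shift tool [25.4  6.8  1.3] tool z off T ccw deg -0.04 x.z -0.9999
now stop frame [-89.9 -17.2  25.4] F(n,t,z) [-10.7   3.6   4.7] w 85.3 t 6.2 j [ 0.17  0.43 -0.55 -0.   -0.6  -1.91] A [[-0.01, -0.98, 0.18], [-0.0, 0.18, 0.98], [-1.0, 0.01, -0.0]]
```

View pics/s4.png

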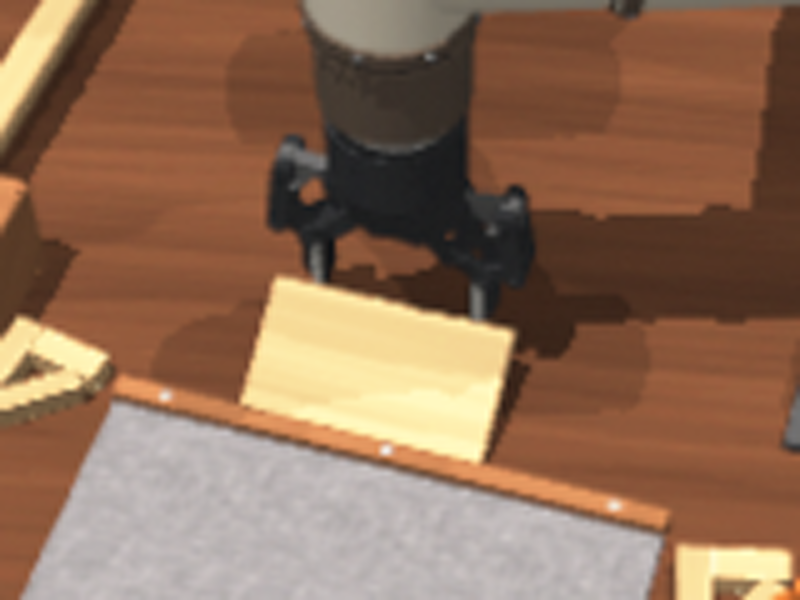

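The board is now at about 30° (edge at crop 275,278 to 517,328), pressing with 10.7 N. I'll carry on to about 60°.

{"api": "apply_moves", "payload": {"targets": "-2.3 -1.7 0 0 -1; -4.6 -3.4 0 0 -1; -7 -5.2 0 0 -1; -9.2 -7 0 0 -1; -11.4 -9.1 0 0 -1; -13.6 -11.2 0 0 -1; -15.6 -13.4 0 0 -1; -17.6 -15.7 0 0 -1; -17.6 -15.7 0 0 -1"}}

```text
clock: 7.0
position: [500.0, -83.7, 43.8]
ee_rot: [-0.451, 0.546, 0.457, 0.539]
contact_force: [-14.3, 4.2, 14.0]
gripper_width: 85.0
```

```bash
python3 -c "
from h import *
plan(-97,-16,0)
d=get_image('scene');crop(d,180,150,340,270,5,'pics/s5.png')"
```

```text
W [477.9 -78.2   0. ] shift tool [44.1 22.2  1.7] tool z off T ccw deg 0.02 x.z -0.9999
now stop frame [-74.2 -17.5  43.8] F(n,t,z) [-14.8   1.6  14. ] w 85.0 t 7.0 j [ 0.15  0.42 -0.5  -0.   -0.67 -1.9 ] A [[-0.01, -0.98, 0.18], [-0.0, 0.18, 0.98], [-1.0, 0.01, -0.0]]
```

View pics/s5.png

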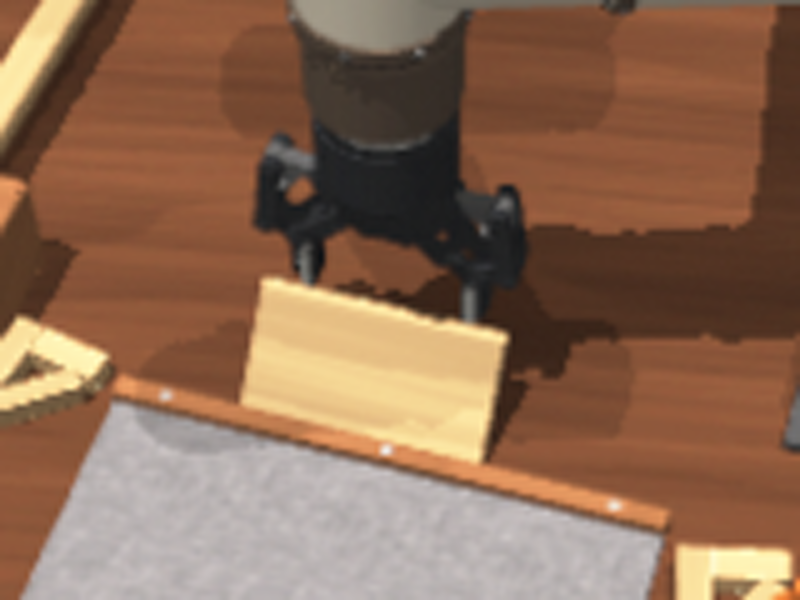

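The board is at about 48°, but the fingertips are nearly level with the middle of the edge and Fz is +14 N. I'll let the tips sit lower as they go forward.

{"api": "apply_moves", "payload": {"targets": "0.8 -1 0 0 -1; 1 -2.5 0 0 -1; 0.5 -4 0 0 -1; -0.8 -5.8 0 0 -1; -2.2 -7.6 0 0 -1; -3.5 -9.4 0 0 -1; -3.5 -9.4 0 0 -1"}}

```text
clock: 7.63
position: [505.3, -84.9, 48.1]
ee_rot: [-0.449, 0.548, 0.458, 0.536]
contact_force: [-24.2, 9.1, 29.4]
gripper_width: 85.3
```

```bash
python3 -c "
from h import *
plan(-97,-16,0)
d=get_image('scene');crop(d,180,150,340,270,5,'pics/s6.png')"
```

```text
W [477.9 -78.2   0. ] shift tool [48.7 27.1  2. ] tool z off T ccw deg 0.03 x.z -0.9998
now stop frame [-68.9 -17.8  48.1] F(n,t,z) [-25.4   4.7  29.4] w 85.3 t 7.63 j [ 0.15  0.42 -0.48 -0.   -0.69 -1.89] A [[-0.02, -0.98, 0.18], [-0.0, 0.18, 0.98], [-1.0, 0.02, -0.0]]
```

View pics/s6.png

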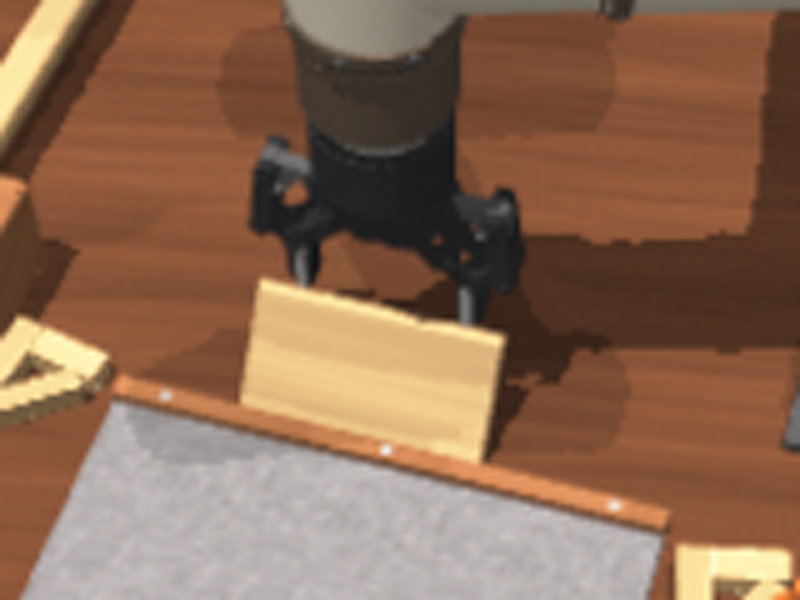

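The force now runs along the board (25 N forward, 29 N down), so high friction has the edge stuck to the tips. Partly closing the jaws slides the pads sideways and swings the tips down, which should free it and put them back below the middle. I'll ease the press first.

{"api": "apply_moves", "payload": {"targets": "-2 1 0 0 -1; -2.5 1 0 0 -0.9; -2.5 1 0 0 -0.7; -2.5 1 0 0 -0.5; -2.5 1 0 0 -0.5; -2.5 1 0 0 -0.5"}}

```text
clock: 8.18
position: [515.0, -84.9, 50.3]
ee_rot: [-0.454, 0.542, 0.453, 0.543]
contact_force: [-0.3, -0.2, 0.1]
gripper_width: 64.0
```

```bash
python3 -c "
from h import *
plan(-97,-16,0)
d=get_image('scene');crop(d,180,150,340,270,5,'pics/s7.png')"
```

```text
W [477.9 -78.2   0. ] shift tool [50.3 37.8  0. ] tool z off T ccw deg 0.05 x.z -1.0
now stop frame [-59.3 -16.   50.3] F(n,t,z) [-0.3 -0.3  0.1] w 64.0 t 8.18 j [ 0.15  0.42 -0.47  0.   -0.68 -1.9 ] A [[0.0, -0.98, 0.18], [0.0, 0.18, 0.98], [-1.0, -0.0, 0.0]]
```

View pics/s7.png

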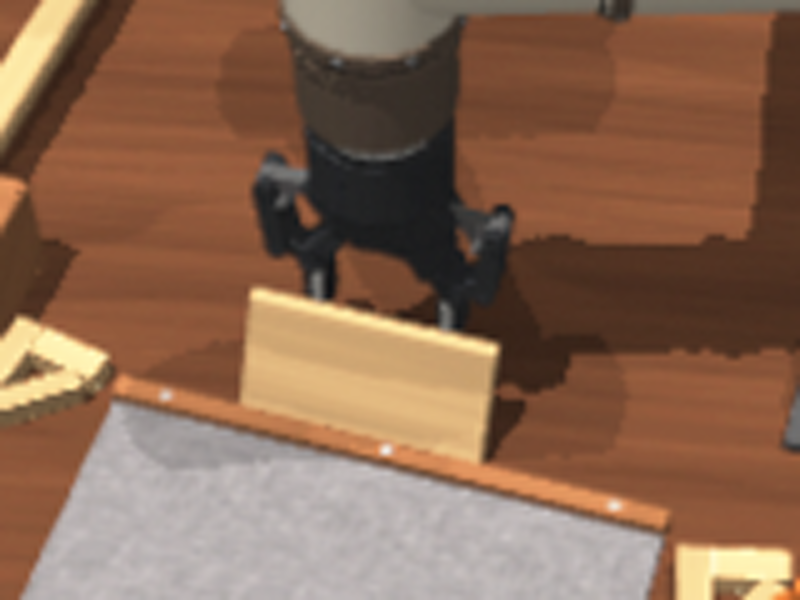

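That worked: the tips are below the edge again, the force is about zero and the board is at about 63°. I'll push on to vertical.

{"api": "apply_moves", "payload": {"targets": "-1 -3 0 0 -0.5; -2 -6 0 0 -0.5; -3 -9 0 0 -0.5; -4 -12 0 0 -0.5; -5 -15 0 0 -0.5; -6 -18 0 0 -0.5; -6.5 -21 0 0 -0.5; -6.5 -21 0 0 -0.5"}}

```text
clock: 8.9
position: [536.2, -88.7, 56.6]
ee_rot: [-0.454, 0.542, 0.454, 0.543]
contact_force: [0.5, -0.5, 0.7]
gripper_width: 63.8
```

```bash
python3 -c "
from h import *
plan(-97,-16,0)
d=get_image('scene');crop(d,180,150,340,270,5,'pics/s8.png')"
```

```text
W [477.9 -78.2   0. ] shift tool [56.5 59.3  0. ] tool z off T ccw deg 0.04 x.z -1.0
now stop frame [-37.8 -16.   56.6] F(n,t,z) [ 0.6 -0.4  0.7] w 63.8 t 8.9 j [ 0.13  0.44 -0.41  0.   -0.72 -1.88] A [[0.0, -0.98, 0.18], [-0.0, 0.18, 0.98], [-1.0, -0.0, 0.0]]
```

View pics/s8.png

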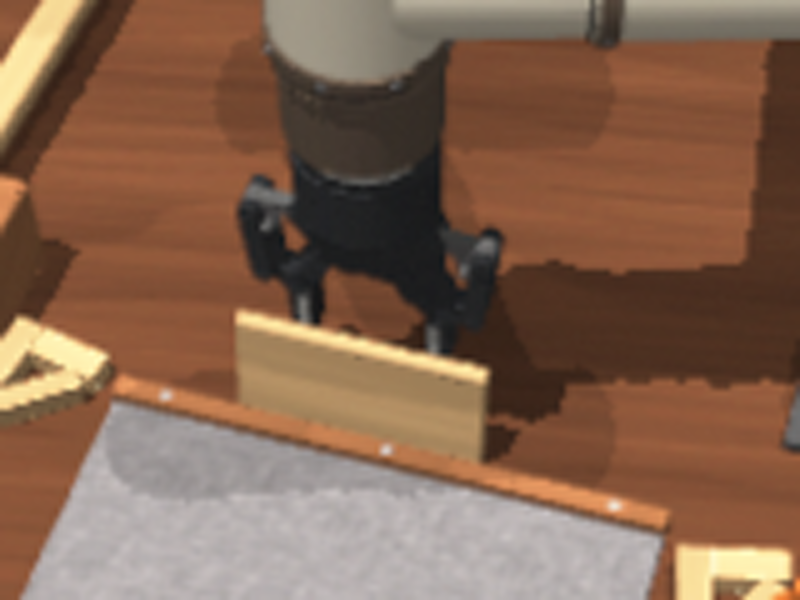

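It is near vertical, about 80°, and step 2 is in range. I'll push it over slowly.

{"api": "apply_moves", "payload": {"targets": "0 -3 0 0 -0.5; 0 -6 0 0 -0.5; 0 -9 0 0 -0.5; 0 -12 0 0 -0.5; 0 -15 0 0 -0.5; 0 -18 0 0 -0.5; 0 -21 0 0 -0.5; 0 -24 0 0 -0.5; 0 -24 0 0 -0.5"}}

```text
clock: 9.7
position: [559.6, -93.0, 56.4]
ee_rot: [-0.454, 0.542, 0.454, 0.542]
contact_force: [0.6, -0.0, 0.2]
gripper_width: 64.4
```

```bash
python3 -c "
from h import *
plan(-97,-16,0)
d=get_image('scene');crop(d,180,150,340,270,5,'pics/s9.png')"
```

```text
W [477.9 -78.2   0. ] shift tool [56.4 83.1  0.1] tool z off T ccw deg 0.04 x.z -1.0
now stop frame [-14.  -16.   56.4] F(n,t,z) [0.6 0.1 0.2] w 64.4 t 9.7 j [ 0.12  0.47 -0.35  0.   -0.75 -1.87] A [[0.0, -0.98, 0.18], [-0.0, 0.18, 0.98], [-1.0, -0.0, 0.0]]
```

View pics/s9.png

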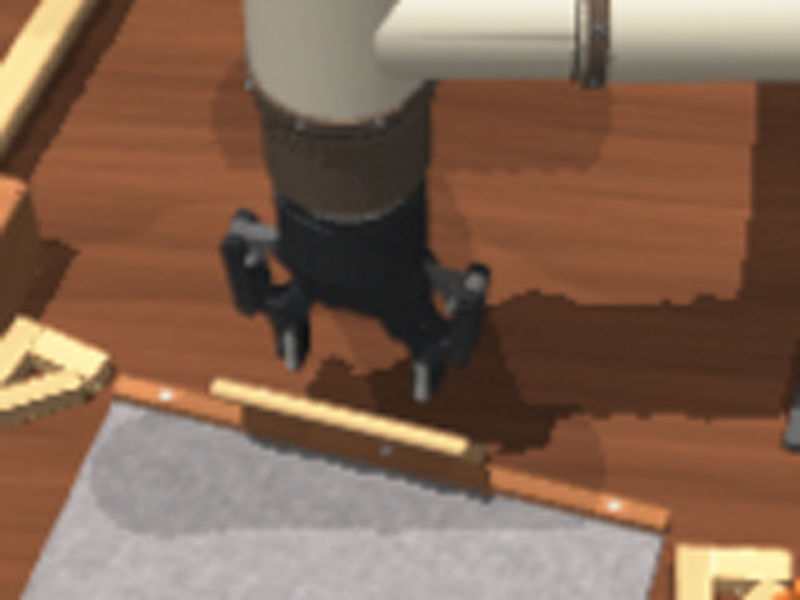

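It was caught mid-fall past vertical. I'll wait a moment.

{"api": "apply_moves", "payload": {"targets": "-10 6 0 0 -0.5; -20 12 0 0 -0.5; -25 15 0 0 -0.5; -25 15 0 0 -0.5; -25 15 0 0 -0.5"}}

```text
clock: 10.17
position: [544.1, -90.1, 82.5]
ee_rot: [-0.454, 0.542, 0.453, 0.543]
contact_force: [-0.4, -0.0, -0.4]
gripper_width: 64.2
```

```bash
python3 -c "
from h import *
plan(-55,-16,40)
d=get_image('scene');crop(d,180,150,340,270,5,'pics/s10.png')"
```

```text
W [519.2 -85.7  40. ] shift tool [42.5 25.4 -0.1] tool z off T ccw deg 0.05 x.z -1.0
now stop frame [-29.7 -15.9  82.5] F(n,t,z) [-0.4 -0.1 -0.4] w 64.2 t 10.17 j [ 0.13  0.42 -0.37 -0.   -0.79 -1.88] A [[0.0, -0.98, 0.18], [0.0, 0.18, 0.98], [-1.0, -0.0, 0.0]]
```

View pics/s10.png

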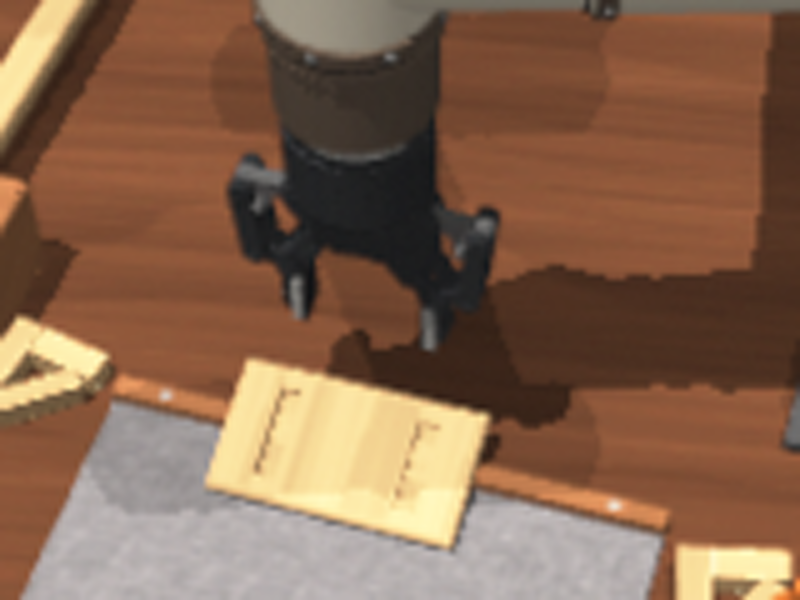

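The board has come over with its grooves up, leaning on the stop; its leading edge runs from crop (245,360) to (490,412). I'll go back, open and drop behind that edge, with the tips above the stop's height.

{"api": "apply_moves", "payload": {"targets": "0 12 0 0 -1; 5 25 0 0 -1; 25 25 0 0 -1; 45 25 0 0 -1; 65 25 0 0 -1; 76 25 0 0 -1; 80 25 0 0 -1; 80 25 0 0 -1; 80 25 0 0 -1"}}

```text
clock: 10.97
position: [519.8, -85.8, 1.6]
ee_rot: [-0.454, 0.542, 0.454, 0.542]
contact_force: [0.7, 0.2, 0.3]
gripper_width: 85.9
```

{"api": "apply_moves", "payload": {"targets": "0 -4 0 0 -1; 0 -8 0 0 -1; 0 -12 0 0 -1; 0 -16 0 0 -1; 0 -20 0 0 -1; 0 -24 0 0 -1; 0 -24 0 0 -1"}}

```text
clock: 11.55
position: [544.2, -90.1, 1.5]
ee_rot: [-0.454, 0.542, 0.454, 0.543]
contact_force: [0.0, -0.6, -0.2]
gripper_width: 85.8
```

```bash
python3 -c "
from h import *
plan(-55,-16,40)
d=get_image('scene');crop(d,180,150,340,270,5,'pics/s11.png')"
```

```text
W [519.2 -85.7  40. ] shift tool [-38.5  25.4   0. ] tool z off T ccw deg 0.04 x.z -1.0
now stop frame [-29.6 -16.    1.5] F(n,t,z) [ 0.2 -0.6 -0.2] w 85.8 t 11.55 j [ 0.13  0.54 -0.43  0.   -0.6  -1.88] A [[0.0, -0.98, 0.18], [-0.0, 0.18, 0.98], [-1.0, -0.0, 0.0]]
```

View pics/s11.png

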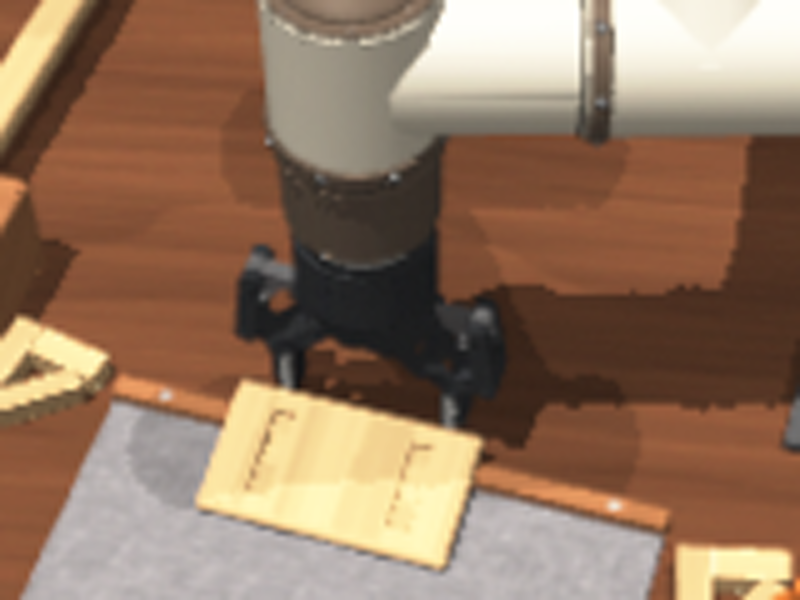

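It is sliding squarely. I'll raise slightly for clearance and keep pushing over the stop.

{"api": "apply_moves", "payload": {"targets": "-0.7 -4 0 0 -1; -0.7 -8 0 0 -1; -0.7 -12 0 0 -1; -0.7 -16 0 0 -1; -0.7 -20 0 0 -1; -0.7 -24 0 0 -1; -0.7 -28 0 0 -1; -0.7 -31 0 0 -1; -0.7 -31 0 0 -1"}}

```text
clock: 12.35
position: [574.6, -95.6, 2.2]
ee_rot: [-0.454, 0.542, 0.454, 0.543]
contact_force: [0.5, -0.5, 0.1]
gripper_width: 85.0
```

```bash
python3 -c "
from h import *
plan(-55,-16,40)
d=get_image('scene');crop(d,180,150,340,270,5,'pics/s12.png')"
```

```text
W [519.2 -85.7  40. ] shift tool [-37.9  56.2  -0. ] tool z off T ccw deg 0.05 x.z -1.0
now stop frame [  1.3 -15.9   2.2] F(n,t,z) [ 0.6 -0.4  0.1] w 85.0 t 12.35 j [ 0.11  0.57 -0.35  0.   -0.65 -1.86] A [[0.0, -0.98, 0.18], [-0.0, 0.18, 0.98], [-1.0, -0.0, 0.0]]
```

View pics/s12.png

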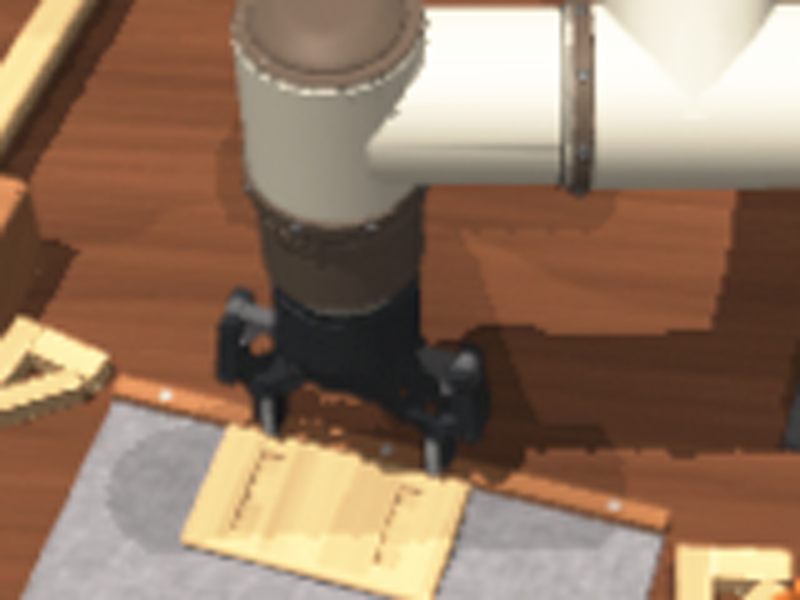

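It looks to have dropped off the stop. I'll back off and measure.

{"api": "apply_moves", "payload": {"targets": "0 10 0 0 -1; -20 30 0 0 -1; -50 60 0 0 -1; -80 95 0 0 -1; -90 130 0 0 -1; -100 150 0 0 -1; -100 150 0 0 -1; -100 150 0 0 -1"}}

```text
clock: 13.07
position: [425.6, -68.8, 103.3]
ee_rot: [-0.455, 0.541, 0.454, 0.543]
contact_force: [0.6, -0.3, 0.7]
gripper_width: 85.5
```

```bash
cat > meas.py <<'E'
import sys
from h import *
k=sys.argv[1]
for n in("scene","top"):
    d=get_image(n);I=d["img"];H,S,V=cv2.split(cv2.cvtColor(I,cv2.COLOR_RGB2HSV))
    c=proj(d,STOP+50*N-16*T+[0,0,13])[0].round().astype(int)
    b=comp(cv2.morphologyEx(((V>130)&(S>40)&(S<170)&(H<30)&(H>14)).astype(np.uint8),3,np.ones((3,3),np.uint8)),c)
    r,t=rect(d,b,13);p=st([r[0],r[1],13]);print(n,r,"in mat",p-[81,0,0],"ang rel",round(t-TH,3))
    # corners
    w=cv2.boxPoints(cv2.minAreaRect(max(cv2.findContours(b,0,1)[0],key=cv2.contourArea)[:,0,:]));print([st(q).tolist() for q in ray(d,w,13)])
    x,y=c; crop(d,max(x-70,0),max(y-55,0),x+70,y+55,5,f"pics/{n}_{k}.png")
E
python3 meas.py a
```

```text
scene [ 620.3 -105.9   82.   143.4  -10.3] in mat [-32.9 -18.   13. ] ang rel -0.001
[[89.1, -88.2, 13.0], [6.0, -100.1, 13.0], [7.3, 53.0, 13.0], [88.8, 58.8, 13.0]]
top [ 615.9 -106.3   80.4  142.   -10.3] in mat [-37.2 -19.2  13. ] ang rel -0.002
[[3.7, 51.5, 13.0], [84.2, 51.8, 13.0], [83.9, -90.5, 13.0], [3.5, -90.0, 13.0]]
```

View pics/scene_a.png

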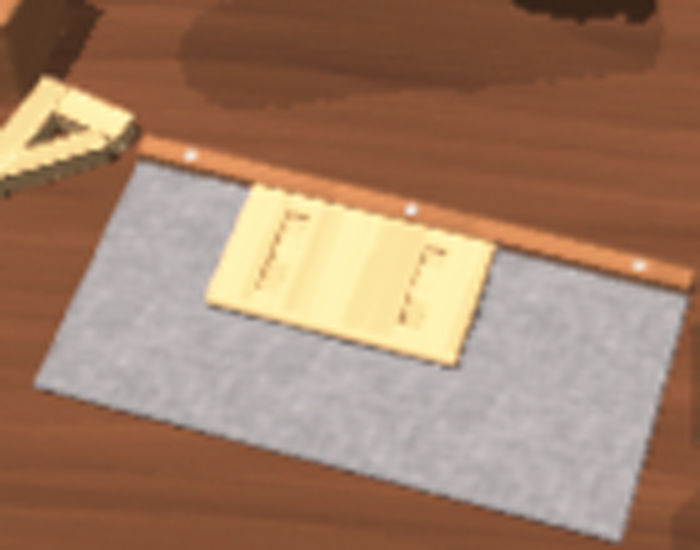

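View pics/top_a.png

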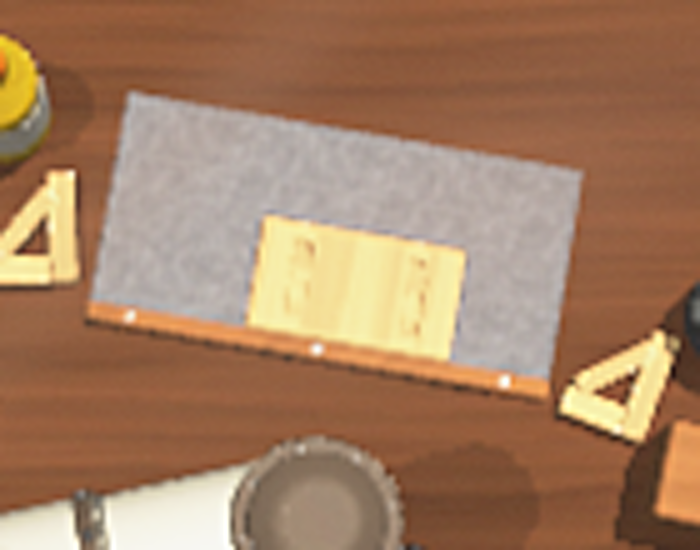

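The board lies flat on the mat, grooves up, close against the stop, with its middle about 33–37 mm short of the mat's middle. That is a thin margin against 40 mm, so I'll press lightly on top with half-open tips, between the grooves, and drag it further on.

```bash
python3 -c "
from h import *
plan(22,-18,40)"
```

```text
W [ 594.6 -101.3   40. ] shift tool [  62.5 -170.9   -2.3] tool z off T ccw deg 0.06 x.z -1.0
now stop frame [-149.   -15.9  102.3] F(n,t,z) [ 0.1 -0.  -1. ] w 85.3 t 13.17 j [ 0.22  0.21 -0.62  0.   -0.73 -1.97] A [[0.0, -0.98, 0.18], [0.0, 0.18, 0.98], [-1.0, -0.0, 0.0]]
```

{"api": "apply_moves", "payload": {"targets": "0 -30 -2 0 0; 0 -60 -2 0 0; 10 -90 -2 0 0; 20 -120 -2 0 0; 30 -150 -2 0 0; 45 -168 -2 0 0; 60 -171 -2 0 0; 72 -171 -2 0 0; 80 -171 -2 0 0; 80 -171 -2 0 0"}}

```text
clock: 14.0
position: [592.7, -101.6, 18.7]
ee_rot: [-0.452, 0.544, 0.455, 0.541]
contact_force: [0.4, -1.1, -1.2]
gripper_width: 42.8
```

{"api": "apply_moves", "payload": {"targets": "2 0 0 0 0; 4 0 0 0 0; 6 0 0 0 0; 7 0 0 0 0; 8 0 0 0 0; 8 0 0 0 0"}}

```text
clock: 14.5
position: [594.0, -101.1, 14.4]
ee_rot: [-0.454, 0.542, 0.454, 0.542]
contact_force: [0.5, -0.5, -0.1]
gripper_width: 43.0
```

{"api": "apply_moves", "payload": {"targets": "1 0 0 0 0; 2 0 0 0 0; 3 0 0 0 0; 4 0 0 0 0; 4 0 0 0 0"}}

```text
clock: 14.92
position: [594.0, -101.1, 11.2]
ee_rot: [-0.454, 0.542, 0.454, 0.542]
contact_force: [-2.4, -0.1, 6.7]
gripper_width: 42.8
```

Contact at 6.7 N. Dragging away from the stop.

{"api": "apply_moves", "payload": {"targets": "0 -3 0 0 0; 0 -6 0 0 0; 0 -9 0 0 0; 0 -12 0 0 0; 0 -15 0 0 0; 0 -18 0 0 0; 0 -21 0 0 0; 0 -24 0 0 0; 0 -24 0 0 0"}}

```text
clock: 15.67
position: [616.3, -105.6, 11.2]
ee_rot: [-0.453, 0.543, 0.454, 0.541]
contact_force: [-5.2, 0.8, 9.7]
gripper_width: 42.6
```

```bash
python3 -c "
from h import *
plan(22,-18,40)
d=get_image('scene');crop(d,180,150,340,270,5,'pics/s13.png')"
```

```text
W [ 594.6 -101.3   40. ] shift tool [-28.7  22.2   0.4] tool z off T ccw deg 0.06 x.z -1.0
now stop frame [ 44.1 -18.4  11.2] F(n,t,z) [-5.3 -0.1  9.7] w 42.6 t 15.67 j [ 0.09  0.61 -0.23  0.   -0.73 -1.84] A [[-0.0, -0.98, 0.18], [-0.0, 0.18, 0.98], [-1.0, 0.0, -0.0]]
```

View pics/s13.png

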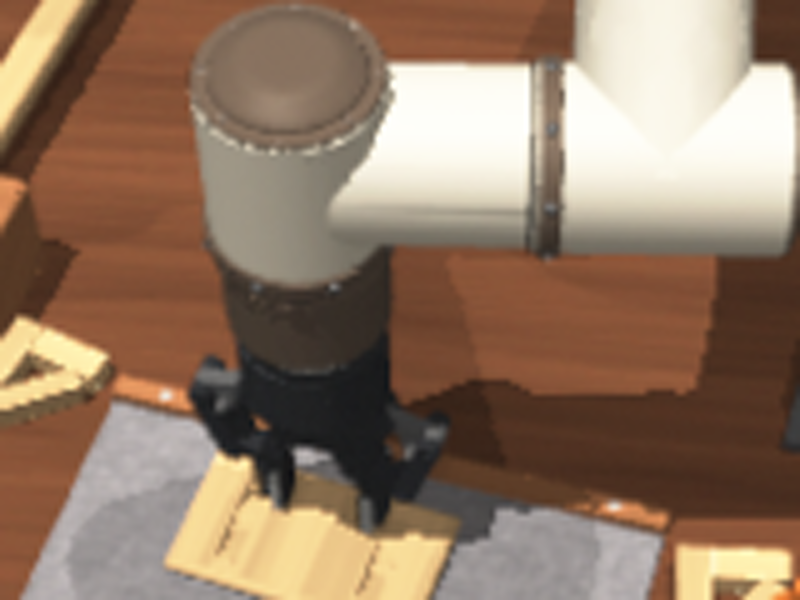

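It moves: there is now a strip of mat between the stop and the board at (320,460). I'll lift straight up and back away, then measure.

{"api": "apply_moves", "payload": {"targets": "-8 0 0 0 0; -25 0 0 0 0; -55 0 0 0 0; -85 20 0 0 0; -105 55 0 0 0; -110 95 0 0 0; -110 130 0 0 0; -110 165 0 0 0; -110 195 0 0 0; -110 195 0 0 0"}}

```text
clock: 16.55
position: [419.2, -71.1, 119.9]
ee_rot: [-0.452, 0.543, 0.455, 0.541]
contact_force: [-0.6, 0.5, -0.3]
gripper_width: 42.7
```

```bash
python3 meas.py b; python3 -c "
from h import *
d=get_image('top');crop(d,160,110,440,320,2.8,'pics/topw.png');plan(0,0,0)"
```

```text
scene [ 639.7 -110.4   82.   142.7  -12.9] in mat [-13. -19.  13.] ang rel -0.048
[[106.1, -90.7, 13.0], [22.7, -99.8, 13.0], [30.6, 53.2, 13.0], [111.9, 56.2, 13.0]]
top [ 635.2 -111.3   80.8  142.   -12.8] in mat [-17.3 -20.7  13. ] ang rel -0.046
[[26.6, 51.6, 13.0], [107.4, 48.4, 13.0], [100.8, -93.6, 13.0], [20.1, -89.6, 13.0]]
W [576.2 -79.7   0. ] shift tool [ 121.5 -148.3   17.4] tool z off T ccw deg 0.09 x.z -1.0
now stop frame [-148.6  -17.8  121. ] F(n,t,z) [ 0.7  0.3 -0.1] w 42.9 t 16.7 j [ 0.21  0.18 -0.6   0.   -0.78 -1.96] A [[0.0, -0.98, 0.18], [0.0, 0.18, 0.98], [-1.0, -0.0, 0.0]]
```

View pics/scene_b.png

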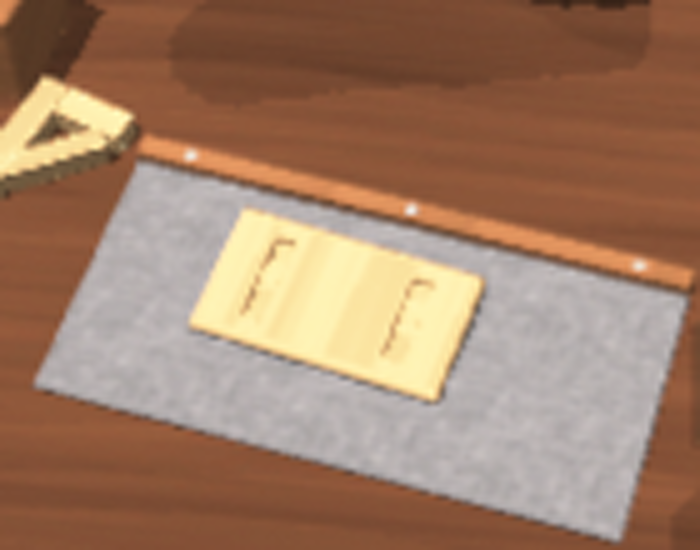

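View pics/topw.png

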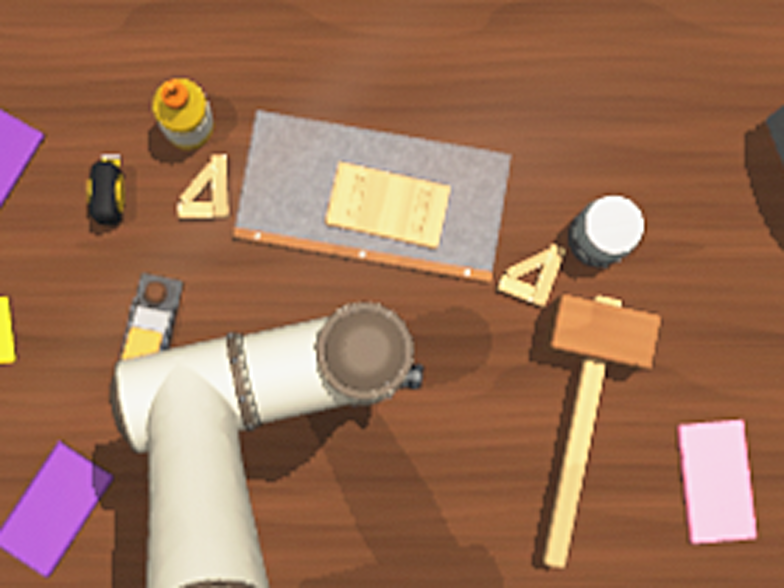

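The board lies flat in the middle part of the mat, grooves up and clear of the stop all round, at scene crop (335,305). Its middle is about -15 mm across and -20 mm along. The tools and brackets look unmoved and the gripper is clear, so I'm handing in.

```bash
python3 -c "
from bench import job
print(job.job_done())"
```

```text
the job is handed in; nothing more can be done
None
```

I turned the board over and handed the job in at about 17 s of the 54 s allowed. It lies on the mat with its grooves up, clear of the stop. No verdict came back.

**What I did:** I pushed the board square against the stop with both fingertips, raised its trailing edge by friction and carried it round past vertical. It fell over the stop, and I pushed it off and then dragged it about 20 mm further onto the mat with light pressure from above.

**Last checks:**
- **Position:** the board's middle is about -13 mm (scene view) to -17 mm (top view) across the mat and about -20 mm along it. It is turned about 0.05 rad from the stop.
- **Clearance:** a strip of mat shows between the board and the stop. The gripper is clear, and the tools and brackets look unmoved in the pictures; I did not measure their positions.

**What went wrong or disagreed:**
- **Jam while tipping:** at about 50° the tips stuck to the edge, with about 25 N forward and 29 N down. Closing the jaws a little freed it.
- **Camera disagreement:** the two views differ by about 4 mm across the mat, somewhat more than the stated 2 mm calibration. The result is inside the limits either way.
- **Flatness:** I judged it from the outline only and did not measure the height directly.

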